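Tuck a price ticket holder under the lapping strip and hold it pressed flat

TASK

Of the three price ticket holders, pick up the one whose foot fits the bay of the dark display board (neither the loose narrow one nor the one too wide), and slide the plain rear edge of its foot under the pale hinged strip up to the stop, without lifting the strip. Then press the foot flat on the board with a firm push and stay like that: finish while still holding the holder pressed down, so that I can screw it on. Leave the other two holders and the things around where they are.

Things in the scene. Friction and masses are not known exactly. Their poses are not given: they have to be found in the camera images.
- board: Dark wooden display board, 145 x 150 x 15 mm, fixed flat on the cabinet top at any small yaw. Origin on its underside, 60 mm behind its open front edge, mid-width; own +x points from the open front to the hinged strip at its back (rear edge at +85 mm), z up. Its top face, 15 mm up, carries the bay (see bay_mouth).
- bay_mouth (a point): Point on the board's top face, mid-width of the bay, right under the strip's front lip; x points into the bay, axes as the board's. The bay lies between two wooden cheeks 9 mm high, is 60 mm wide, begins 9 mm before this point and ends at a stop 34 mm beyond it; slanted lead-in blocks widen its mouth from 26 mm before this point.
- bay_stop (a point): Point on the board's top face, mid-width of the bay, at the front face of its stop: 34 mm deeper (board +x) than bay_mouth.
- strip_lip (a point): Middle of the front lower edge of the strip, when down 9.5 mm above the board's top face and right above bay_mouth.
- strip (a joint): Pale wooden lapping strip, 46 mm deep, 112 mm wide, 5 mm thick, 50 g, over the bay, on a free hinge along its far edge. 0 = down, lying over the cheeks; grows (rad) as the front lip lifts, 0.1 rad being about 5 mm at the lip; falls back by its weight. When down its underside is 9.5 mm above the board.
- holder_small_grip (a point): Price ticket holder, too narrow, loose in the bay: aluminium foot 100 (own x) x 44 (y) x 5 mm with an upright white block, 14 (x) x 36 (y) mm, top 62 mm above the foot's underside. Point: middle of the block, 35 mm above the underside. Own +x points to the foot's plain rear edge, 70 mm off; front edge with two dark screw holes 30 mm the other way. About 120 g; the three differ in foot width only.
- holder_medium_grip (a point): Price ticket holder, the one that fits the 60 mm bay: aluminium foot 100 (own x) x 56 (y) x 5 mm with an upright white block, 14 (x) x 36 (y) mm, top 62 mm above the foot's underside. Point: middle of the block, 35 mm above the underside. Own +x points to the foot's plain rear edge, 70 mm off; front edge with two dark screw holes 30 mm the other way. About 120 g; the three differ in foot width only.
- holder_large_grip (a point): Price ticket holder, too wide for the bay: aluminium foot 100 (own x) x 68 (y) x 5 mm with an upright white block, 14 (x) x 36 (y) mm, top 62 mm above the foot's underside. Point: middle of the block, 35 mm above the underside. Own +x points to the foot's plain rear edge, 70 mm off; front edge with two dark screw holes 30 mm the other way. About 120 g; the three differ in foot width only.
- holder_medium_edge (a point): Middle of the rear edge of the 56 mm holder's foot, at its underside (holder's own x and z axes as at its grip point).
- holder_medium: The 56 mm wide holder as a whole; origin at the middle of its foot's underside, 20 mm nearer the rear edge than the grip block and 35 mm below holder_medium_grip. Axes as there.
- soap_bar: Pink wrapped soap bar, 53 x 78 x 28 mm, bystander; origin under its middle.
- balm_tin: White round balm tin, 50 mm across, 21 mm high, bystander; origin under its middle.
- spool: Spool of red ribbon, 59 mm across, 26 mm high, bystander; origin under its middle.
There are look-alikes about, which are no part of the job. Leave any turquoise look-alike of the holder_medium alone.

How it is judged:
By the outcome, as a careful person would: the job done as asked, in the order asked, and still so for the second after the job is handed in, while the arm keeps its last pose, push and grip.
It also fails if it takes over 40 s, if anything falls off the work surface, if the arm or the gripper's body presses on something with over 40 N, if the wrist force passes 120 N, or if a joint passes its speed limit or range.

ROBOT

A 6-joint arm with a two-finger parallel gripper is mounted at the origin on a cart in front of the work surface, level with it; the furniture and walls round the work are solid. World frame = base frame: x ahead of the robot, y to its left, z up, the work surface at z = 0. Lengths are in m, angles in rad, forces in N, time in s.
With the tool pointing down it reaches from about 0.375 to 0.9 m from the base axis. Payload 3.1 kg.
Tool frame: the origin (TCP) lies on the centre line of the jaws, within the pads' length; the fingertips stand 25 mm ahead of it and the grasp point (between the pads) lies 6 mm ahead of it (robot.nose_length is the y of the fingertips in the tool frame, in m); y points along the fingers, z is the direction in which the jaws open and shut, and the axes are right-handed (so a half turn about y gives the same grasp; the last joint's range is limited). The gripper opens to 87 mm and grips with 3 to 60 N. Pads are 19 mm wide; open, the fingers measure 117 mm over their backs; the gripper's body (75 mm by 190 mm) begins 51 mm behind the grasp point.
Start: joints at [-1.319, 0.527, 1.433, -0, 1.181, -0.178], TCP at [0.26, -0.568, 0.248] pointing down, gripper open.
Joint ranges: [-3.08, 3.08], [-0.75, 2.2], [0.22, 2.44], [-1.43, 4.57], [0, 2.65], [-2.85, 2.85]. Speed limits (rad/s): [2.79, 2.79, 3.14, 3.14, 3.14, 3.14].

INTERFACE

Orientations are given as a unit quaternion [x, y, z, w].
In Python, from rig import robot, eyes, ticket gives the robot as it stands.
- The arm moves only by the tool play_rows, never from a script. Its argument "series" is a list of rows, each a list of 7 numbers: the opening, from 0 (shut) to 1 (fully open), then the shift along the tool's x, y, z scaled (see below), then the turn, a rotation vector about the tool's x, y, z scaled (see below). In form: [[claw, dx, dy, dz, ax, ay, az], ...]. A call has 1 to 12 rows; each row shifts and turns the commanded pose from where the row before left it, along the tool's axes as they then stand; what a row does not reach is not made up. The controller multiplies each number of a shift by 100 mm and each number of a turn by 180 degrees. A row lasts 1/12 s, in which the tool goes at most 41.7 mm and 7.16 degrees, less where a joint would pass 70% of its speed; a pose out of reach is approached as far as the arm can. A call with a number of a shift or a turn outside -1 to 1 is refused whole. A call with a gripper value outside its range is refused whole. The fingers move at their own pace and stop on an object; "grip_force" is the grip in N (left out, the last holds). Time passes only in rows, so rows that do not move let the fingers close. It gives the time, the measured TCP pose, the force and the opening at its end, in the units of the state.
- robot.get_obs(): the state, without advancing time (a new reading comes with each control period).
- eyes.camera(name): name is "side" or "top" or "wrist"; returns the picture (480x640x3 uint8, red, green, blue); there is no depth.
- eyes.camera_params(name): a dict with "K" (3x3 intrinsics, pixels), "rvec" (rotation vector, rad) and "tvec" (3), from world to camera coordinates, as OpenCV has them. Camera axes: x right, y down, z forward; pixel columns grow to the right and rows downward; lengths in m; the calibration is good to about 2 mm. A picture is of the moment at which its call begins: read the wrist's pose just before it. camera_params takes no time and is no camera call; for the wrist camera it gives the pose at the moment of the call.
- ticket.hand_in(): hands the job in, once; it reports no verdict.
The state is a dict: "time": time; "q": joint angles; "joint_velocities": joint speeds; "joint_torque": joint torques, N m; "position": TCP position; "tool_rot": TCP orientation; "ft_force": force on the tool from outside, world axes, zero at the start; "moment": the same for the moment, N m; "grip_width": finger opening in m.
Only numpy, scipy, OpenCV 4.12 (cv2) and the standard library are available. Lean on these libraries where they do the work, as an engineer would, in place of code of your own. Each camera call takes 0.05 s, during which the arm holds its last target.

## Working session

There is one attempt and no reset: what is moved stays moved. The work goes in short steps, Python scripts to look and compute and a tool call to move; the robot and the scene stay as the last step left them, time stands still between calls to the robot, and variables do not carry over. Pictures are saved under pics/ and viewed, and the job is handed in when it is done.

Besides the shell and the picture viewer there is one more tool, called as name(argument=value, ...), one argument or row to a line, values as JSON. play_rows: Moves the arm, as the interface text tells. Its arguments: {"type":"object","properties":{"series":{"type":"array","items":{"type":"array","items":{"type":"number"}}},"grip_force":{"type":"number"}},"required":["series"]}

```bash
ls; mkdir -p pics; python3 - <<'E'
from rig import robot, eyes, ticket
import cv2
o=robot.get_obs();print(o)
for n in ("side","top","wrist"):
    cv2.imwrite(f"pics/{n}0.png",eyes.camera(n)[:,:,::-1]); print(n,eyes.camera_params(n))
E
```

```text
pics
{'time': 0.0, 'q': array([-1.31951673e+00,  5.28476192e-01,  1.43393716e+00,  9.67646056e-06,
        1.18135080e+00, -1.78506714e-01]), 'joint_velocities': array([ 0.00163791, -0.00079916,  0.00047984, -0.00199737,  0.00076894,
       -0.00030101]), 'joint_torque': array([-5.63439007e-04, -4.40042174e+01, -1.76595801e+01,  6.32773759e-02,
        5.83300937e-02, -1.82846184e-04]), 'position': array([ 0.26027481, -0.56747246,  0.24655431]), 'tool_rot': array([-0.15080901,  0.69160997, -0.69007527,  0.15075947]), 'ft_force': array([-0.78588422,  0.12715224,  0.30503178]), 'moment': array([-0.06929005, -0.01862851,  0.02124658]), 'grip_width': 0.08694186937100111}
side {'K': array([[624.27649955,   0.        , 319.5905773 ],
       [  0.        , 624.27649955, 237.12403843],
       [  0.        ,   0.        ,   1.        ]]), 'rvec': array([ 1.99912959,  0.01108973, -0.04375353]), 'tvec': array([-0.52744942,  0.02246842,  1.36184666])}
top {'K': array([[503.89876506,   0.        , 311.486854  ],
       [  0.        , 503.89876506, 239.41390587],
       [  0.        ,   0.        ,   1.        ]]), 'rvec': array([ 2.20725106, -2.14922739,  0.12576748]), 'tvec': array([-0.04768154,  0.53191914,  1.09187573])}
wrist {'K': array([[335.59516343,   0.        , 328.05583642],
       [  0.        , 335.59516343, 236.41595034],
       [  0.        ,   0.        ,   1.        ]]), 'rvec': array([-2.42273722,  1.55405061,  0.24093975]), 'tvec': array([-0.62317267, -0.03576784,  0.39336567])}
```

View pics/side0.png

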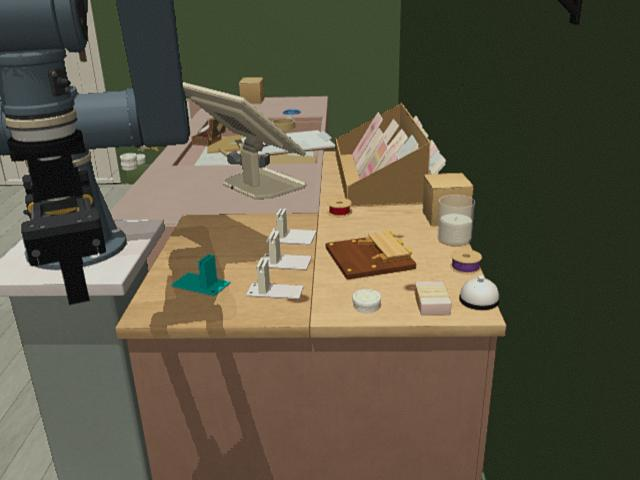

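View pics/top0.png

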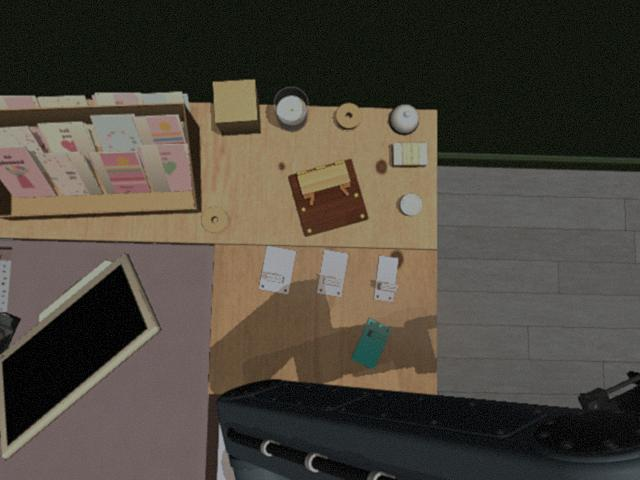

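View pics/wrist0.png

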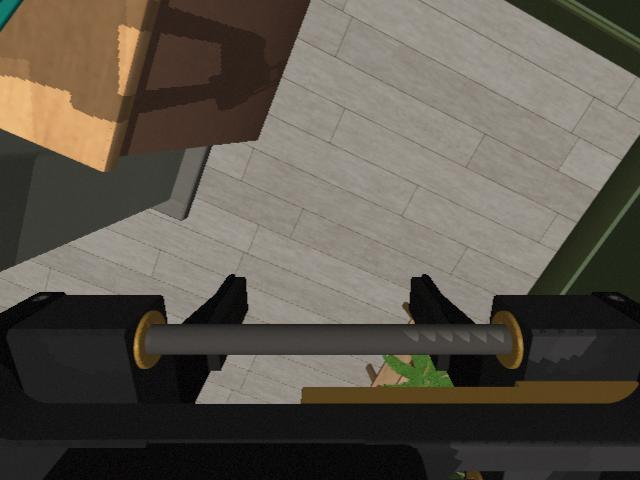

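```bash
cat > h.py <<'E'
import numpy as np, cv2
from rig import robot, eyes, ticket
def cam(n,P=None):
    P=P or eyes.camera_params(n); R=cv2.Rodrigues(P['rvec'])[0]; return P['K'],R,P['tvec'].ravel()
def cast(C,uv,z):
    K,R,t=C; uv=np.atleast_2d(np.array(uv,float))
    d=(np.linalg.inv(K)@np.c_[uv,np.ones(len(uv))].T).T@R; c=-R.T@t
    return c+d*((z-c[2])/d[:,2])[:,None]
def proj(C,X):
    K,R,t=C; p=(K@(R@np.atleast_2d(X).T+t[:,None])).T; return p[:,:2]/p[:,2:]
E
python3 - <<'E'
from h import *
im=cv2.imread('pics/top0.png');C=cam('top')
hsv=cv2.cvtColor(im,cv2.COLOR_BGR2HSV)
m=((hsv[:,:,1]<45)&(hsv[:,:,2]>110)).astype(np.uint8)
m[:240]=0;m[310:]=0;m[:,:240]=0;m[:,420:]=0
cs,_=cv2.findContours(m,cv2.RETR_EXTERNAL,cv2.CHAIN_APPROX_NONE)
for c in cs:
    if cv2.contourArea(c)<100: continue
    w=cast(C,c[:,0,:],0.005)[:,:2]
    r=cv2.minAreaRect((w*1000).astype(np.float32)); print(cv2.boundingRect(c),r)
s=cv2.resize(im[145:310,240:440],None,fx=4,fy=4,interpolation=cv2.INTER_CUBIC)
s2=s[:600]; cv2.imwrite('pics/topz.png',s2)
im=cv2.imread('pics/side0.png')
cv2.imwrite('pics/sidez.png',cv2.resize(im[195:320,230:430],None,fx=4,fy=4,interpolation=cv2.INTER_CUBIC))
E
```

```text
(374, 256, 24, 46) ((451.7961120605469, -205.70187377929688), (49.39568328857422, 99.62972259521484), 84.21141052246094)
(317, 250, 31, 47) ((461.2283935546875, -82.49149322509766), (55.664676666259766, 99.48222351074219), 81.90535736083984)
(259, 246, 37, 48) ((465.41253662109375, 41.758575439453125), (68.27897644042969, 99.4835205078125), 81.22113037109375)
```

View pics/topz.png

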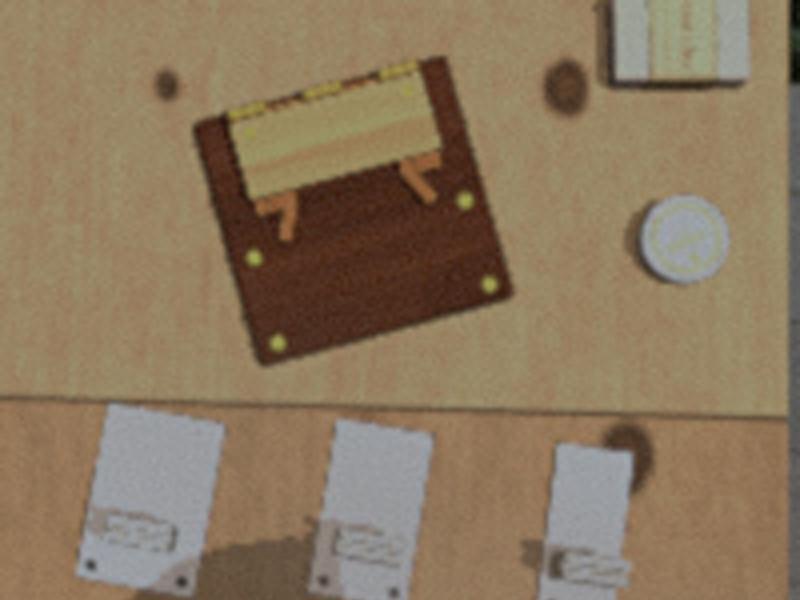

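View pics/sidez.png

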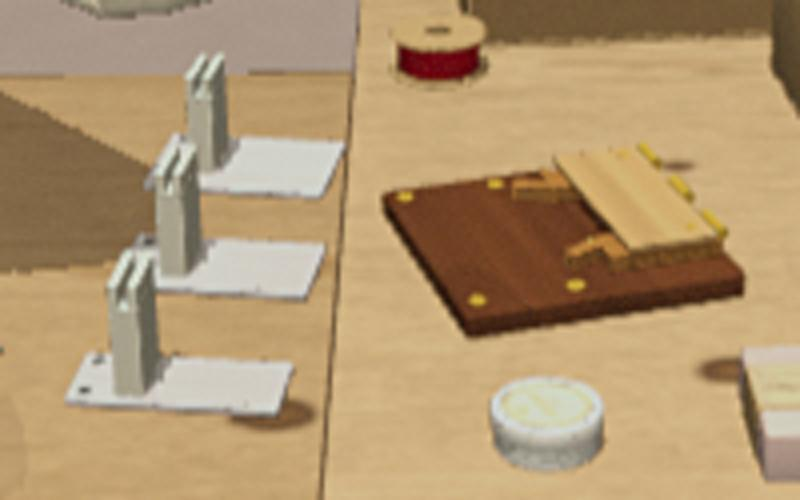

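```bash
python3 - <<'E'
from h import *
from scipy.spatial.transform import Rotation as Ro
im=cv2.imread('pics/top0.png');C=cam('top')
hsv=cv2.cvtColor(im,cv2.COLOR_BGR2HSV)
print(hsv[215,330],hsv[180,325],hsv[190,300+45],hsv[230,400])
# board = dark
m=(hsv[:,:,2]<105).astype(np.uint8); m[:150]=0;m[242:]=0;m[:,:280]=0;m[:,375:]=0
hs=((hsv[:,:,2]>120)&(hsv[:,:,0]>22)).astype(np.uint8)
cs,_=cv2.findContours(m,cv2.RETR_EXTERNAL,cv2.CHAIN_APPROX_NONE)
c=max(cs,key=cv2.contourArea)
c=cv2.convexHull(c)
w=cast(C,c[:,0,:],0.015)[:,:2]*1000
r=cv2.minAreaRect(w.astype(np.float32));print(r,cv2.boxPoints(r))
q=lambda pts:[(240+u/4-0.375,145+v/4-.375) for u,v in pts]
print('board corners',cast(C,q([(262,365),(512,295),(445,57),(195,122)]),.015).round(4))
print('strip top front',cast(C,q([(252,200),(440,153)]),.0295).round(4))
o=robot.get_obs();print(Ro.from_quat(o['tool_rot']).as_matrix().round(3))
CW=cam('wrist');print('wrist cam pos in tool',Ro.from_quat(o['tool_rot']).inv().apply(-CW[1].T@CW[2]-o['position']))
cv2.imwrite('pics/m.png',m*255)
E
```

```text
[  9 161  76] [ 19 107 153] [ 12 145 135] [ 18  94 152]
((631.3336181640625, -67.8701400756836), (145.73414611816406, 151.01998901367188), 16.76982879638672) [[ 539.77875   -16.595636]
 [ 583.35223  -161.19298 ]
 [ 722.8885   -119.144646]
 [ 679.315      25.452698]]
board corners [[ 0.5417 -0.0192  0.015 ]
 [ 0.5853 -0.1591  0.015 ]
 [ 0.7213 -0.1188  0.015 ]
 [ 0.6793  0.0226  0.015 ]]
strip top front [[ 0.6327 -0.0111  0.0295]
 [ 0.6624 -0.1157  0.0295]]
[[-0.909 -0.     0.417]
 [-0.417  0.002 -0.909]
 [-0.    -1.    -0.002]]
wrist cam pos in tool [-0.0830966  -0.13745989 -0.00040621]
```

play_rows(
  series=[
    [1,0,0,0,0,-0.0398,0],
    [1,0,0,0,0,-0.0398,0],
    [1,0,0,0,0,-0.0398,0],
    [1,0,0,0,0,-0.0398,0],
    [1,0,0,0,0,-0.0398,0],
    [1,0,0,0,0,-0.0398,0],
    [1,0,0,0,0,-0.0398,0],
    [1,0,0,0,0,-0.0398,0],
  ],
)

```text
time: 0.82
position: [0.2604, -0.5678, 0.2471]
tool_rot: [-0.465, 0.533, -0.532, 0.465]
ft_force: [-1.0, 0.2, -0.1]
grip_width: 0.0868
```

play_rows(
  series=[
    [1,-0.36,0,0.08,0,0,0],
    [1,-0.36,0,0.08,0,0,0],
    [1,-0.36,0,0.08,0,0,0],
    [1,-0.36,0,0.08,0,0,0],
    [1,-0.36,0,0.08,0,0,0],
    [1,-0.36,0,0.08,0,0,0],
    [1,-0.36,0,0.08,0,0,0],
    [1,-0.36,0,0.08,0,0,0],
    [1,-0.36,0,0.08,0,0,0],
    [1,-0.36,0,0.08,0,0,0],
    [1,-0.36,0,0.08,0,0,0],
    [1,-0.36,0,0.08,0,0,0],
  ],
)

```text
time: 1.82
position: [0.4164, -0.1521, 0.2476]
tool_rot: [-0.463, 0.534, -0.534, 0.463]
ft_force: [0.8, 0.0, 0.1]
grip_width: 0.0872
```

play_rows(
  series=[
    [1,-0.38,0.1,0.08,0,0,0],
    [1,-0.38,0.1,0.08,0,0,0],
    [1,0,0.1,0,0,0,0],
    [1,0,0,0,0,0,0],
  ],
)

```text
time: 2.15
position: [0.4418, -0.0781, 0.2161]
tool_rot: [-0.466, 0.534, -0.531, 0.464]
ft_force: [0.1, -1.0, -0.8]
grip_width: 0.0873
```

```bash
python3 - <<'E'
from h import *
from scipy.spatial.transform import Rotation as Ro
o=robot.get_obs();P=eyes.camera_params('wrist');im=eyes.camera('wrist')[:,:,::-1]
cv2.imwrite('pics/w1.png',im);np.savez('w1.npz',**P)
print(o['time'],o['position'],o['q'].round(3));print(Ro.from_quat(o['tool_rot']).as_matrix().round(4))
E
```

```text
2.15 [ 0.44180925 -0.07811335  0.21607349] [-0.425  0.343  1.892 -0.     0.91  -0.289]
[[-0.1354 -0.0037  0.9908]
 [-0.9908  0.0016 -0.1354]
 [-0.0011 -1.     -0.0039]]
```

View pics/w1.png

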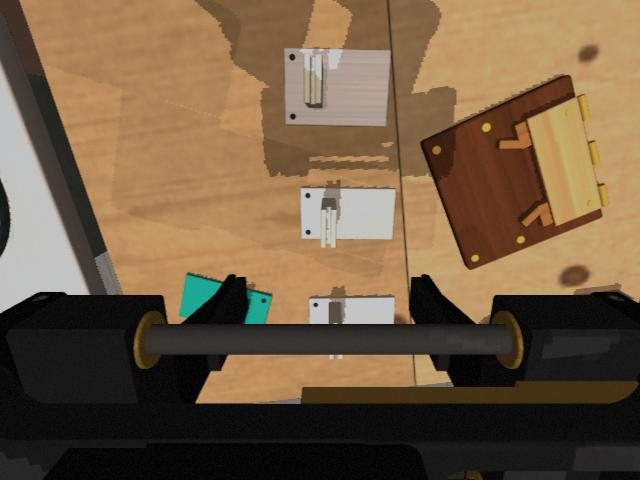

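```bash
python3 - <<'E'
from h import *
P=dict(np.load('w1.npz'));C=cam(0,P)
print(proj(C,[[.4414,-.0797,.06],[0.442,-.078,.19],[0.442,-.078,.191]]))
im=cv2.imread('pics/w1.png');hsv=cv2.cvtColor(im,cv2.COLOR_BGR2HSV)
m=((hsv[:,:,1]<60)&(hsv[:,:,2]>130)).astype(np.uint8)
cs,_=cv2.findContours(m[30:260],cv2.RETR_EXTERNAL,cv2.CHAIN_APPROX_NONE)
for c in cs:
    c=c[:,0,:]+[0,30]
    b=cv2.boundingRect(c)
    if cv2.contourArea(c)<1500 or b[0]<270 or b[0]>350: continue
    r=cv2.minAreaRect((cast(C,c,.005)[:,:2]*1000).astype(np.float32));print(b,r)
print(cast(C,[(302,187),(395,189),(394,241),(301,239)],.005).round(4))
# board
m=((hsv[:,:,2]<125)&(hsv[:,:,0]<14)&(hsv[:,:,1]>120)).astype(np.uint8);m[:,:415]=0;m[:60]=0;m[280:]=0;m[:,610:]=0
m=cv2.morphologyEx(m,cv2.MORPH_OPEN,np.ones((3,3)))
cs,_=cv2.findContours(m,cv2.RETR_EXTERNAL,cv2.CHAIN_APPROX_NONE);c=cv2.convexHull(max(cs,key=cv2.contourArea))[:,0,:]
r=cv2.minAreaRect((cast(C,c,.015)[:,:2]*1000).astype(np.float32));print('board',r)
cv2.imwrite('pics/w1z.png',cv2.resize(im[60:280,410:620],None,fx=2.7,fy=2.7,interpolation=cv2.INTER_CUBIC))
E
```

```text
[[328.3896927  229.4799526 ]
 [328.31441884 293.19187795]
 [328.30820639 294.04701948]]
(301, 188, 95, 60) ((460.4523620605469, -85.76776123046875), (65.14059448242188, 99.08136749267578), 81.8114013671875)
(284, 48, 107, 78) ((465.5169982910156, 43.15666580200195), (66.85992431640625, 99.02765655517578), 81.09732055664062)
[[ 0.4181 -0.0461  0.005 ]
 [ 0.5138 -0.0613  0.005 ]
 [ 0.5083 -0.118   0.005 ]
 [ 0.408  -0.1021  0.005 ]]
board ((630.077880859375, -66.29407501220703), (145.76283264160156, 149.98583984375), 16.889423370361328)
```

View pics/w1z.png

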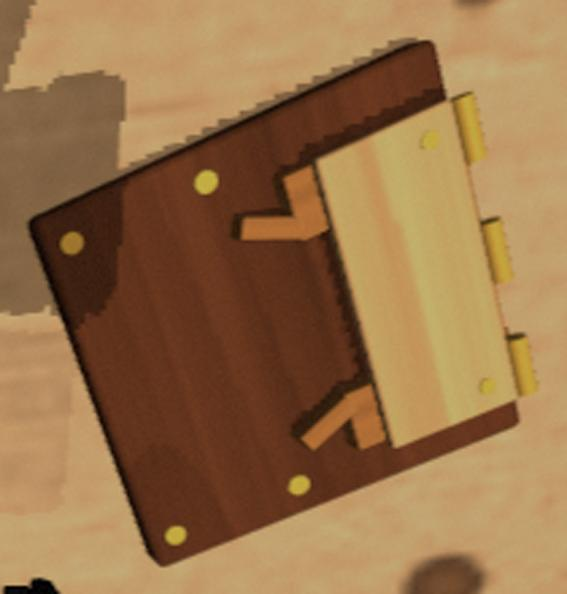

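play_rows(
  series=[
    [1,0.013,0.38,0,0,0.002,0],
    [1,0,0.4,0,0,0,0],
    [1,0,0.4,0,0,0,0],
    [1,0,0.36,0,0,0,0],
    [1,0,0.2,0,0,0,0],
    [1,0,0.08,0,0,0,0],
    [1,0,0,0,0,0,0],
  ],
)

```text
time: 2.78
position: [0.4421, -0.0833, 0.0343]
tool_rot: [-0.462, 0.537, -0.535, 0.461]
ft_force: [0.8, -0.7, 0.3]
grip_width: 0.087
```

```bash
python3 - <<'E'
from h import *
cv2.imwrite('pics/s2.png',cv2.resize(eyes.camera('side')[195:320,230:430,::-1],None,fx=4,fy=4))
E
```

```text
(no output)
```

View pics/s2.png

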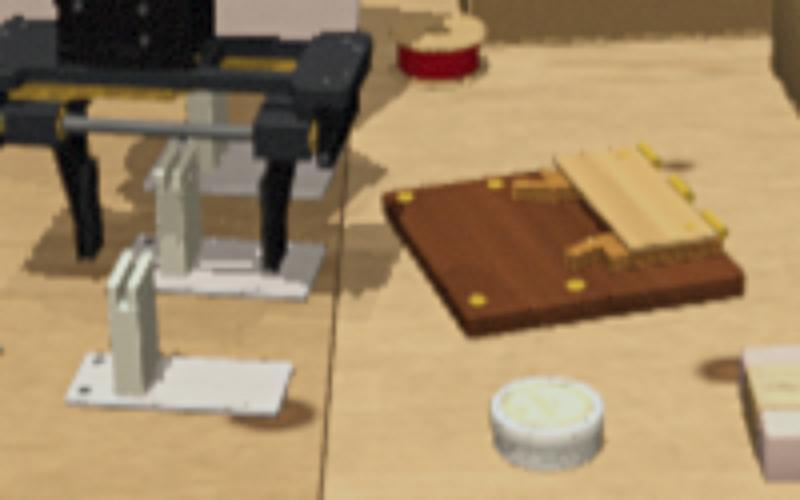

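play_rows(
  series=[
    [1,-0.037,0.01,0,0,0,0],
    [0.5,0,0,0,0,0,0],
    [0,0,0,0,0,0,0],
    [0,0,0,0,0,0,0],
    [0,0,0,0,0,0,0],
    [0,0,0,0,0,0,0],
    [0,0,0,0,0,0,0],
    [0,0,0,0,0,0,0],
    [0,0,0,0,0,0,0],
  ],
  grip_force=45,
)

```text
time: 3.58
position: [0.4431, -0.0785, 0.0345]
tool_rot: [-0.462, 0.535, -0.535, 0.462]
ft_force: [-0.1, -0.0, 0.8]
grip_width: 0.0415
```

```bash
cat > st.py <<'E'
from h import *
from scipy.spatial.transform import Rotation as Ro
def st():
    a=[]
    o=robot.get_obs();M=Ro.from_quat(o['tool_rot']).as_matrix()
    print('t',o['time'],'p',o['position'].round(4),'F',o['ft_force'].round(1),'w',round(o['grip_width'],4),'yaw',np.degrees(np.arctan2(M[1,2],M[0,2])).round(2),'ydir',M[:,1].round(4),'zz',M[2,2].round(4))
    return o,M
E
python3 -c "
from st import *
st()"
```

```text
t 3.5833 p [ 0.4431 -0.0785  0.0345] F [-0.1 -0.   0.8] w 0.0415 yaw -8.44 ydir [-0.  0. -1.] zz -0.0
```

play_rows(
  series=[
    [0,0,0,0,0,0,0],
    [0,0,0,0,0,0,0],
    [0,0,0,0,0,0,0],
    [0,0,0,0,0,0,0],
    [0,0,0,0,0,0,0],
    [0,0,0,0,0,0,0],
    [0,0,0,0,0,0,0],
    [0,0,0,0,0,0,0],
  ],
)

```text
time: 4.25
position: [0.4428, -0.0784, 0.0345]
tool_rot: [-0.462, 0.536, -0.535, 0.462]
ft_force: [-1.0, 0.4, 0.1]
grip_width: 0.0137
```

```bash
python3 -c "
from st import *
st()"
```

```text
t 4.25 p [ 0.4428 -0.0784  0.0345] F [-1.   0.4  0.1] w 0.0137 yaw -8.44 ydir [-5.e-04  2.e-04 -1.e+00] zz -0.0006
```

play_rows(
  series=[
    [0,0,-0.1,0,0,0,0],
    [0,0,-0.25,0,0,0,0],
    [0,0,-0.25,0,0,0,0],
    [0,0,0,0,0,-0.0351,0],
    [0,0,0,0,0,-0.0351,0],
    [0,0,0,0,0,-0.0351,0],
    [0,0,0,0,0,-0.0351,0],
    [0,0.11,0,0.25,0,0,0],
    [0,0.11,0,0.25,0,0,0],
    [0,0.11,0,0.25,0,0,0],
    [0,0.1,0,0.25,0,0,0],
    [0,0,0,0,0,0,0],
  ],
)

```text
time: 5.25
position: [0.5584, -0.0927, 0.0953]
tool_rot: [-0.567, 0.418, -0.425, 0.569]
ft_force: [0.5, -0.8, -0.9]
grip_width: 0.0138
```

```bash
python3 - <<'E'
from st import *
st()
P=eyes.camera_params('wrist');im=eyes.camera('wrist')[:,:,::-1]
cv2.imwrite('pics/w3.png',im);np.savez('w3.npz',**P)
for n in('side','top'):cv2.imwrite(f'pics/{n}3.png',eyes.camera(n)[:,:,::-1])
s=cv2.imread('pics/side3.png');cv2.imwrite('pics/side3z.png',cv2.resize(s[180:310,270:440],None,fx=4,fy=4,interpolation=cv2.INTER_CUBIC))
s=cv2.imread('pics/top3.png');cv2.imwrite('pics/top3z.png',cv2.resize(s[150:300,260:420],None,fx=4,fy=4,interpolation=cv2.INTER_CUBIC))
E
```

```text
t 5.25 p [ 0.5584 -0.0927  0.0953] F [ 0.5 -0.8 -0.9] w 0.0138 yaw 16.85 ydir [ 0.0108 -0.0037 -0.9999] zz 0.0093
```

View pics/w3.png

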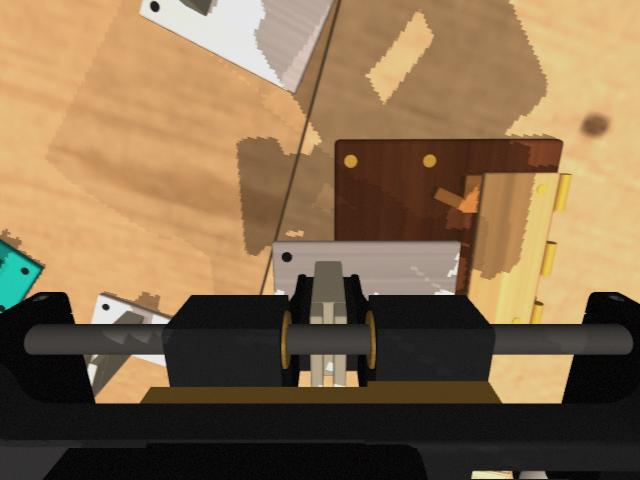

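View pics/side3z.png

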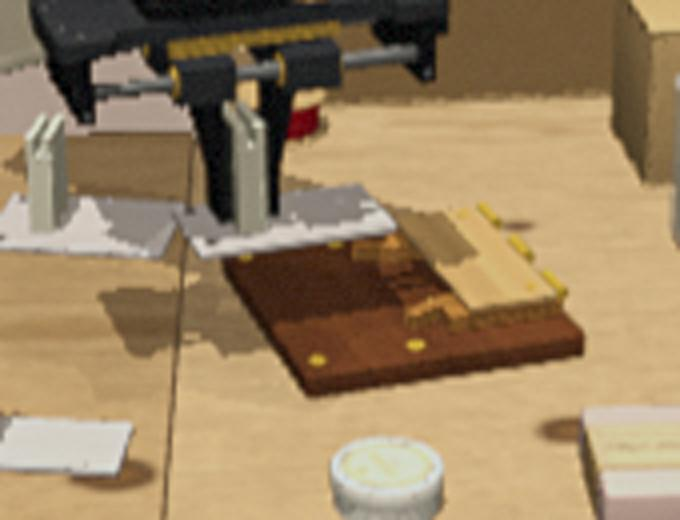

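View pics/top3z.png

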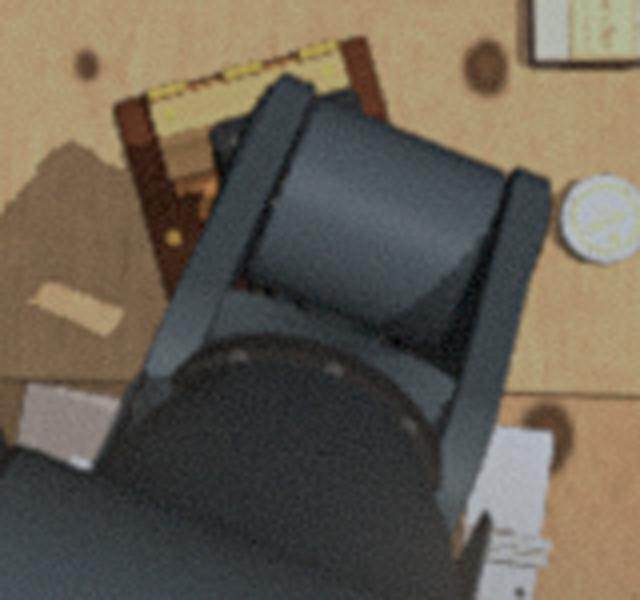

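```bash
python3 - <<'E'
from st import *
st()
P=eyes.camera_params('wrist');im=eyes.camera('wrist')[:,:,::-1]
cv2.imwrite('pics/w4.png',im);np.savez('w4.npz',**P)
cv2.imwrite('pics/w4z.png',cv2.resize(im[125:325,265:575],None,fx=2.5,fy=2.5,interpolation=cv2.INTER_CUBIC))
E
```

```text
t 5.4 p [ 0.5502 -0.0903  0.094 ] F [-1.2 -0.2 -1.7] w 0.014 yaw 16.85 ydir [-2.3e-03  8.0e-04 -1.0e+00] zz -0.0019
```

View pics/w4z.png

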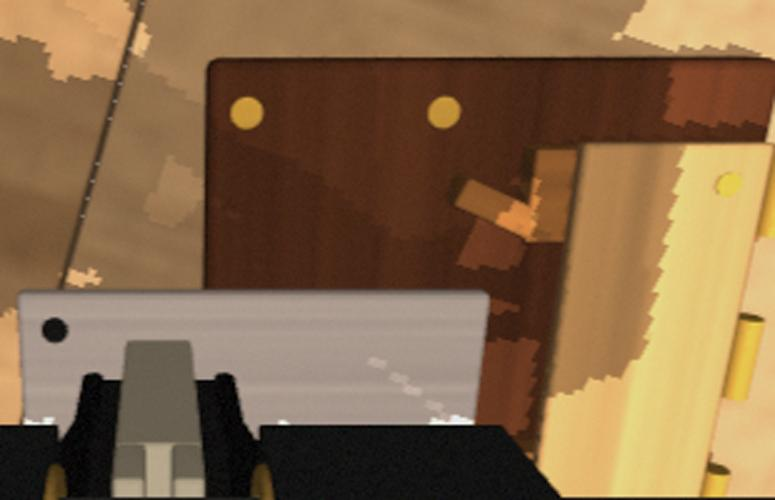

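```bash
python3 - <<'E'
from st import *
C=cam(0,dict(np.load('w4.npz')))
th=np.radians(16.85);R=np.array([[np.cos(th),np.sin(th)],[-np.sin(th),np.cos(th)]])
q=lambda p:[(265+u/2.5-.3,125+v/2.5-.3) for u,v in p]
def f(n,p,z):
    w=cast(C,q(p),z)[:,:2]; d=w-[.6305,-.067]; print(n,(d@R.T*1000).round(1).tolist(), 'boardframe rel center')
zf=.094-.0345+.005
f('foot corners front+y, rear+y, rear lower',[(20,291),(490,291),(474,425)],zf)
f('board edge',[(212,59),(770,59)],.015);f('board front',[(206,70),(206,285)],.015)
f('cheek inner',[(540,242),(560,242)],.024)
f('lip top',[(580,147),(545,420)],.0295)
f('strip +y rear corner',[(773,144)],.0295)
d=np.array([.5502,-.0903])-[.6305,-.067];print('tcp',(R@d*1000).round(1))
E
```

```text
foot corners front+y, rear+y, rear lower [[-112.2, 29.4], [-13.8, 29.5], [-13.7, -1.6]] boardframe rel center
board edge [[-69.9, 74.3], [69.4, 74.3]] boardframe rel center
board front [[-71.3, 71.6], [-70.4, 15.0]] boardframe rel center
cheek inner [[14.2, 29.4], [19.3, 29.4]] boardframe rel center
lip top [[18.1, 54.5], [19.6, -18.0]] boardframe rel center
strip +y rear corner [[64.2, 55.2]] boardframe rel center
tcp [-83.6   1. ]
```

play_rows(
  series=[
    [0,0.015,0.1,0,0,0,0],
    [0,0,0.15,0,0,0,0],
    [0,0,0.12,0,0,0,0],
    [0,0,0.05,0,0,0,0],
    [0,0,0,0,0,0,0],
    [0,0,0,0,0,0,0],
  ],
)

```text
time: 5.95
position: [0.5511, -0.0921, 0.052]
tool_rot: [0.568, -0.422, 0.421, -0.568]
ft_force: [-0.1, 0.1, -1.2]
grip_width: 0.0138
```

```bash
python3 - <<'E'
from st import *
st()
P=eyes.camera_params('wrist');im=eyes.camera('wrist')[:,:,::-1]
cv2.imwrite('pics/w5.png',im);np.savez('w5.npz',**P)
cv2.imwrite('pics/w5z.png',cv2.resize(im[95:325,265:585],None,fx=2.5,fy=2.5,interpolation=cv2.INTER_CUBIC))
s=eyes.camera('side')[:,:,::-1];cv2.imwrite('pics/side5z.png',cv2.resize(s[200:310,290:440],None,fx=5,fy=5,interpolation=cv2.INTER_CUBIC))
E
```

```text
t 5.95 p [ 0.5511 -0.0921  0.052 ] F [-0.1  0.1 -1.2] w 0.0138 yaw 16.83 ydir [-1.4e-03  5.0e-04 -1.0e+00] zz -0.0012
```

View pics/w5z.png

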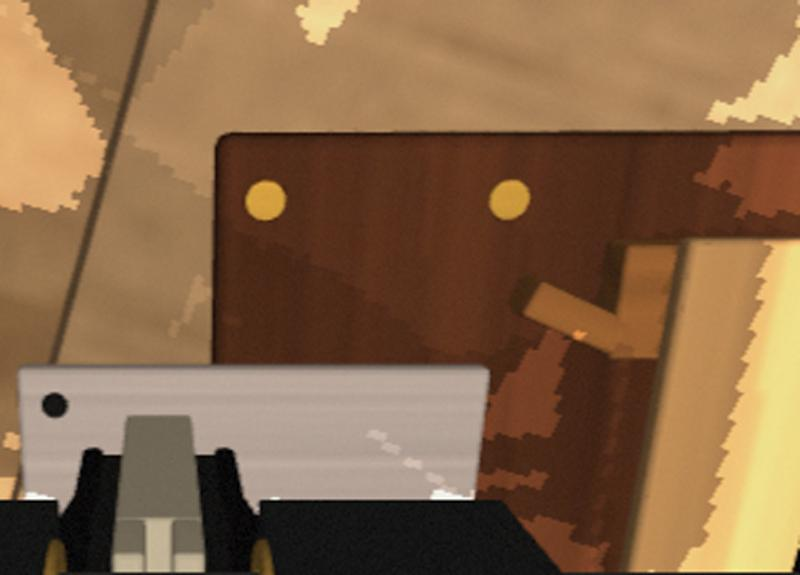

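View pics/side5z.png

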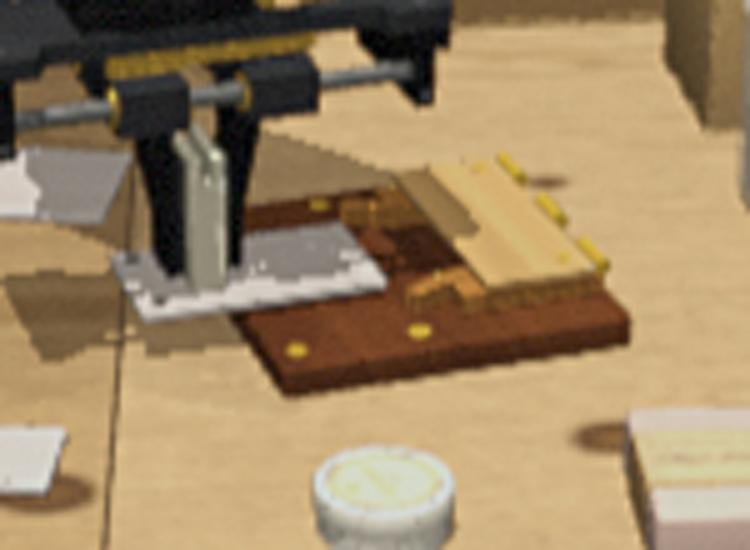

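```bash
python3 - <<'E'
from st import *
C=cam(0,dict(np.load('w5.npz')))
th=np.radians(16.85);R=np.array([[np.cos(th),np.sin(th)],[-np.sin(th),np.cos(th)]])
q=lambda p:[(265+u/2.5-.3,95+v/2.5-.3) for u,v in p]
def f(n,p,z):
    w=cast(C,q(p),z)[:,:2]; d=w-[.6305,-.067]; print(n,(d@R.T*1000).round(1).tolist())
f('foot',[(20,366),(489,366),(474,495)],.0225)
f('board edge',[(225,133.5),(795,132)],.015);f('board front',[(216,150),(213,360)],.015)
f('cheek inner',[(625,357),(655,357)],.024)
f('lip top',[(682,242),(628,570)],.0295)
d=np.array([.5511,-.0921])-[.6305,-.067];print('tcp',(R@d*1000).round(1))
E
```

```text
foot [[-111.8, 27.5], [-13.6, 27.4], [-13.4, -2.4]]
board edge [[-69.3, 74.2], [45.3, 74.5]]
board front [[-71.1, 71.0], [-70.9, 26.4]]
cheek inner [[13.7, 29.9], [19.9, 29.9]]
lip top [[17.6, 54.7], [19.1, -16.9]]
tcp [-83.3  -1. ]
```

play_rows(
  series=[
    [0,0,0.01,0.06,0,0,0],
    [0,0,0,0.06,0,0,0],
    [0,0,0,0.06,0,0,0],
    [0,0,0,0.06,0,0,0],
    [0,0,0,0.06,0,0,0],
    [0,0,0,0,0,0,0],
  ],
)

```text
time: 6.55
position: [0.5825, -0.0833, 0.0519]
tool_rot: [-0.568, 0.42, -0.422, 0.568]
ft_force: [-0.3, 0.1, -2.4]
grip_width: 0.0138
```

```bash
python3 - <<'E'
from st import *
st()
P=eyes.camera_params('wrist');im=eyes.camera('wrist')[:,:,::-1]
cv2.imwrite('pics/w6.png',im);np.savez('w6.npz',**P)
cv2.imwrite('pics/w6z.png',cv2.resize(im[95:325,265:585],None,fx=2.5,fy=2.5,interpolation=cv2.INTER_CUBIC))
s=eyes.camera('side')[:,:,::-1];cv2.imwrite('pics/side6z.png',cv2.resize(s[200:310,290:440],None,fx=5,fy=5,interpolation=cv2.INTER_CUBIC))
E
```

```text
t 6.55 p [ 0.5825 -0.0833  0.0519] F [-0.3  0.1 -2.4] w 0.0138 yaw 16.88 ydir [ 2.8e-03 -8.0e-04 -1.0e+00] zz 0.0024
```

View pics/w6z.png

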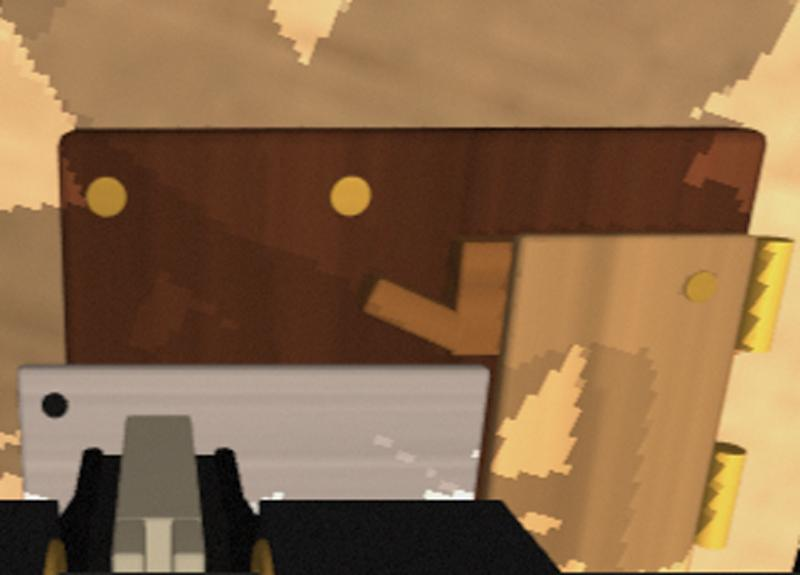

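View pics/side6z.png

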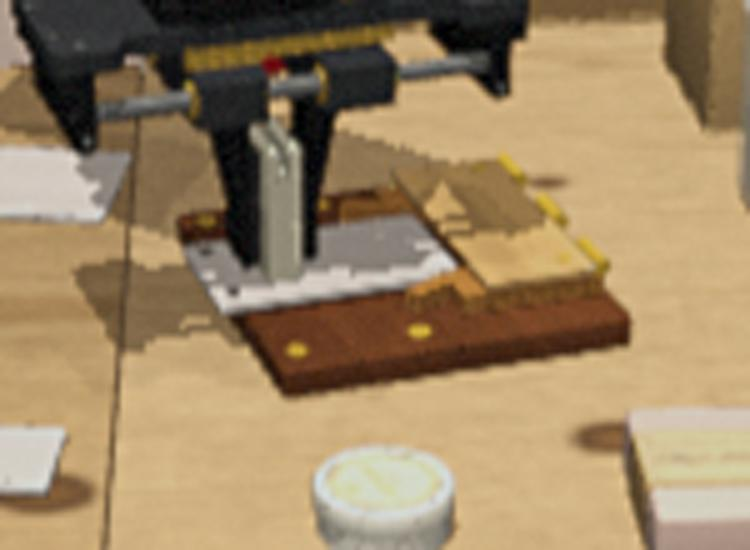

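play_rows(
  series=[
    [0,-0.002,0.013,0,0,0,0],
    [0,0,0,0.06,0,0,0],
    [0,0,0,0.06,0,0,0],
    [0,0,0,0.06,0,0,0],
    [0,0,0,0.06,0,0,0],
    [0,0,0,0,0,0,0],
  ],
)

```text
time: 7.15
position: [0.6054, -0.0762, 0.0505]
tool_rot: [-0.567, 0.42, -0.422, 0.568]
ft_force: [0.2, -0.2, -0.7]
grip_width: 0.0142
```

```bash
python3 - <<'E'
from st import *
st()
P=eyes.camera_params('wrist');im=eyes.camera('wrist')[:,:,::-1]
cv2.imwrite('pics/w7.png',im);np.savez('w7.npz',**P)
cv2.imwrite('pics/w7z.png',cv2.resize(im[95:325,265:585],None,fx=2.5,fy=2.5,interpolation=cv2.INTER_CUBIC))
s=eyes.camera('side')[:,:,::-1];cv2.imwrite('pics/side7z.png',cv2.resize(s[200:310,290:440],None,fx=5,fy=5,interpolation=cv2.INTER_CUBIC))
E
```

```text
t 7.15 p [ 0.6054 -0.0762  0.0505] F [ 0.2 -0.2 -0.7] w 0.0142 yaw 16.86 ydir [ 2.8e-03 -6.0e-04 -1.0e+00] zz 0.0025
```

View pics/w7z.png

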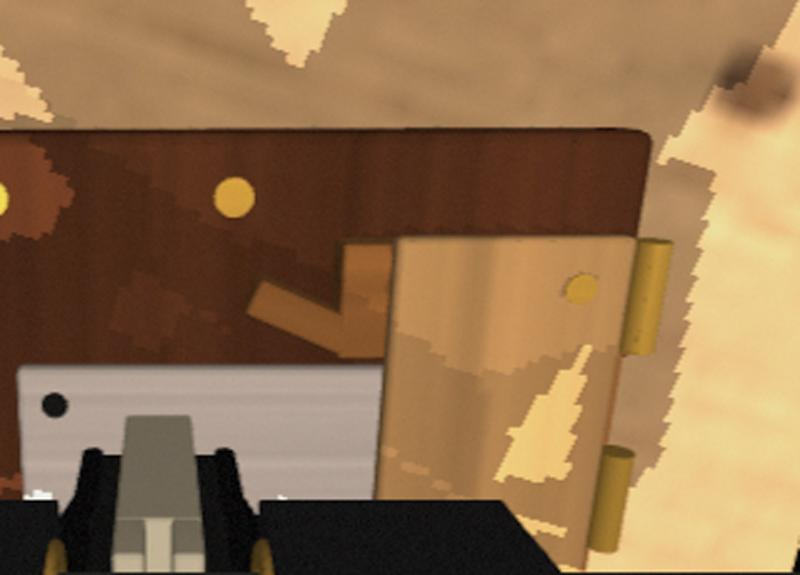

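View pics/side7z.png

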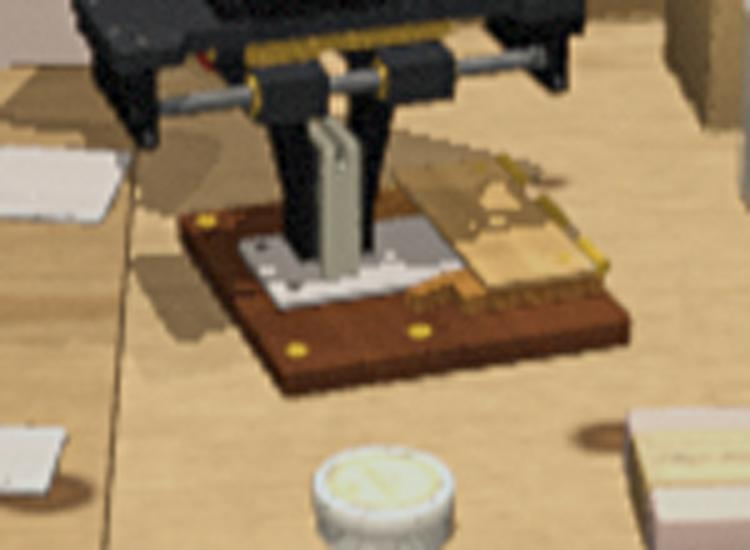

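play_rows(
  series=[
    [0,0,0,0.04,0,0,0],
    [0,0,0,0.03,0,0,0],
    [0,0,0,0.02,0,0,0],
    [0,0,0,0,0,0,0],
  ],
)

```text
time: 7.58
position: [0.6126, -0.0737, 0.0503]
tool_rot: [-0.568, 0.421, -0.422, 0.568]
ft_force: [0.2, -0.3, -1.3]
grip_width: 0.0132
```

play_rows(
  series=[
    [0,0,0,0.01,0,0,0],
    [0,0,0,0,0,0,0],
  ],
)

```text
time: 7.75
position: [0.6129, -0.0734, 0.0502]
tool_rot: [0.568, -0.421, 0.421, -0.568]
ft_force: [0.5, 0.1, -1.6]
grip_width: 0.0141
```

play_rows(
  series=[
    [0,0,0,0.01,0,0,0],
    [0,0,0,0,0,0,0],
  ],
)

```text
time: 7.92
position: [0.6139, -0.0732, 0.0502]
tool_rot: [-0.568, 0.421, -0.421, 0.568]
ft_force: [0.4, 0.9, -2.0]
grip_width: 0.0135
```

play_rows(
  series=[
    [0,0,0,0.01,0,0,0],
    [0,0,0,0,0,0,0],
  ],
)

```text
time: 8.08
position: [0.6145, -0.0729, 0.0502]
tool_rot: [0.568, -0.422, 0.421, -0.568]
ft_force: [-0.4, -0.7, 0.0]
grip_width: 0.0138
```

play_rows(
  series=[
    [0,0,0,0.01,0,0,0],
    [0,0,0,0,0,0,0],
  ],
)

```text
time: 8.25
position: [0.6146, -0.0728, 0.0501]
tool_rot: [0.569, -0.422, 0.42, -0.567]
ft_force: [-3.8, -1.6, 1.1]
grip_width: 0.0137
```

```bash
python3 - <<'E'
from st import *
st()
im=eyes.camera('wrist')[:,:,::-1]
cv2.imwrite('pics/w8z.png',cv2.resize(im[95:325,265:585],None,fx=2.5,fy=2.5,interpolation=cv2.INTER_CUBIC))
E
```

```text
t 8.25 p [ 0.6146 -0.0728  0.0501] F [-3.8 -1.6  1.1] w 0.0137 yaw 16.86 ydir [-2.9e-03 -1.0e-04 -1.0e+00] zz -0.0028
```

View pics/w8z.png

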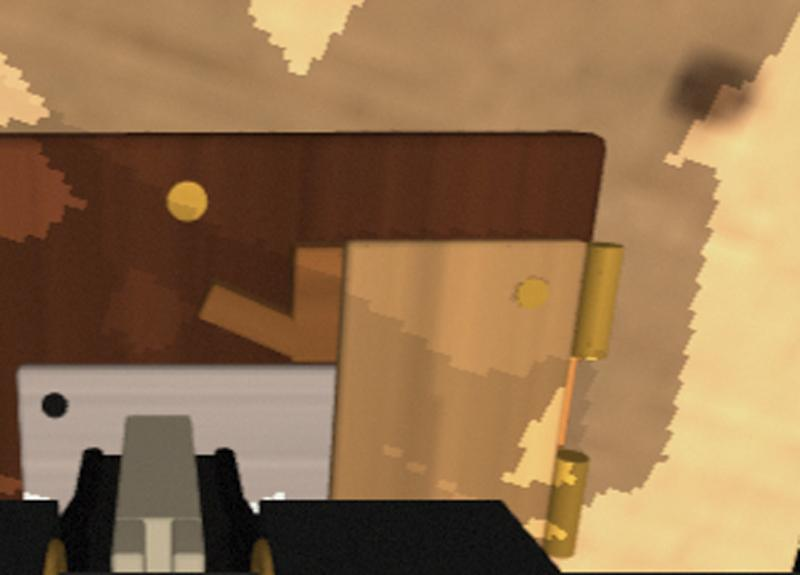

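play_rows(
  series=[
    [0,0,0,0.005,0,0,0],
    [0,0,0.01,0,0,0,0],
    [0,0,0,0,0,0,0],
  ],
  grip_force=60,
)

```text
time: 8.55
position: [0.6146, -0.0727, 0.0497]
tool_rot: [0.569, -0.422, 0.42, -0.567]
ft_force: [-7.1, -2.8, 5.6]
grip_width: 0.0138
```

play_rows(
  series=[
    [0,0,0.01,0,0,0,0],
    [0,0,0,0,0,0,0],
  ],
)

```text
time: 8.72
position: [0.6145, -0.0727, 0.0496]
tool_rot: [0.569, -0.422, 0.42, -0.567]
ft_force: [-8.0, -3.4, 10.1]
grip_width: 0.0139
```

play_rows(
  series=[
    [0,0,0.01,0,0,0,0],
    [0,0,0,0,0,0,0],
  ],
)

```text
time: 8.88
position: [0.6145, -0.0728, 0.0496]
tool_rot: [0.569, -0.422, 0.421, -0.567]
ft_force: [-11.4, -2.9, 15.4]
grip_width: 0.0134
```

play_rows(
  series=[
    [0,0,0.015,0,0,0,0],
    [0,0,0.01,0,0,0,0],
    [0,0,0,0,0,0,0],
    [0,0,0,0,0,0,0],
  ],
)

```text
time: 9.22
position: [0.6145, -0.0727, 0.0495]
tool_rot: [0.569, -0.422, 0.421, -0.567]
ft_force: [-14.4, -0.9, 28.8]
grip_width: 0.0138
```

```bash
python3 - <<'E'
from st import *
st()
im=eyes.camera('wrist')[:,:,::-1]
cv2.imwrite('pics/w9z.png',cv2.resize(im[95:325,265:585],None,fx=2.5,fy=2.5,interpolation=cv2.INTER_CUBIC))
s=eyes.camera('side')[:,:,::-1];cv2.imwrite('pics/side9z.png',cv2.resize(s[200:310,290:440],None,fx=5,fy=5,interpolation=cv2.INTER_CUBIC))
st()
E
```

```text
t 9.2167 p [ 0.6145 -0.0727  0.0495] F [-14.4  -0.9  28.8] w 0.0138 yaw 16.87 ydir [-2.3e-03 -6.0e-04 -1.0e+00] zz -0.0024
t 9.3167 p [ 0.6145 -0.0727  0.0494] F [-15.3  -2.   29.1] w 0.0134 yaw 16.87 ydir [-2.4e-03 -6.0e-04 -1.0e+00] zz -0.0024
```

View pics/w9z.png

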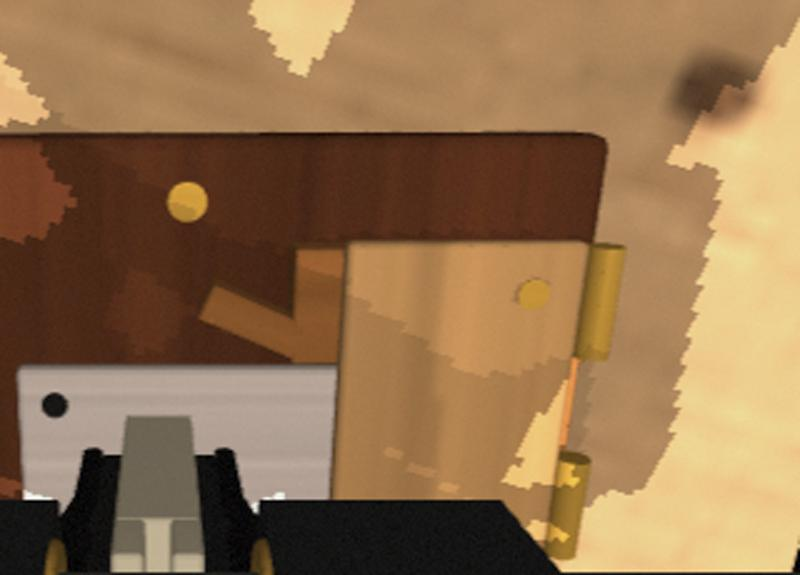

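View pics/side9z.png

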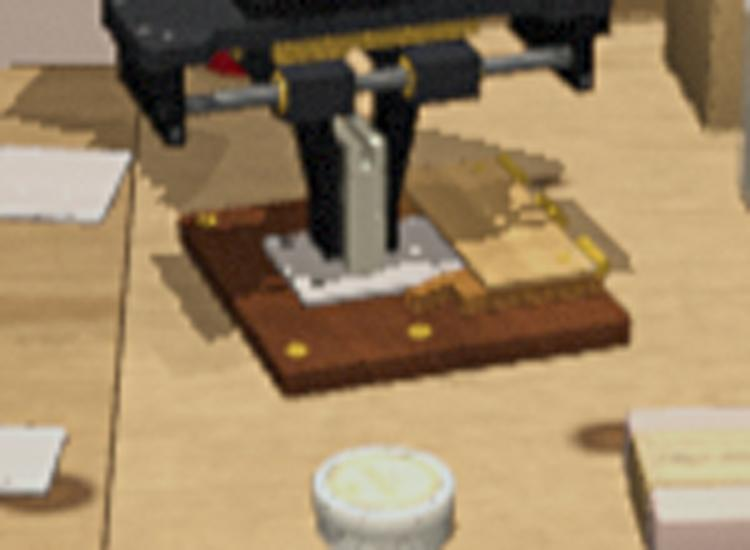

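```bash
python3 -c "
from st import *
st(); print(ticket.hand_in()); st()"
```

```text
t 9.3167 p [ 0.6145 -0.0727  0.0494] F [-15.3  -2.   29.1] w 0.0134 yaw 16.87 ydir [-2.4e-03 -6.0e-04 -1.0e+00] zz -0.0024
the job is handed in; nothing more can be done
None
the job is handed in; nothing more can be done
```

I picked up the middle holder, slid its rear edge under the strip to the stop, and handed in at about 9.3 s with the arm still pressing it down. No verdict came back, and no reading could be taken after hand-in.

- **Choice:** its foot measured 55.7 mm wide in the top view. The other two measured 49 and 68 mm. The narrow one is given as 44 mm, so that reading was off, but the three still separated clearly.
- **Against the stop:** about 33 of the 34 mm was under the strip just before the last push. The holder then stopped moving forward while the push rose to about 15 N.
- **Pressed flat:** the push down is about 29 N at a 60 N grip. The tool height is 0.0494 m, against 0.0345 m when I gripped the holder on the table, so the foot lies flat on the 15 mm board. Tilt is about 0.15°.
- **Strip:** it looked down in every picture I viewed, including the last ones. The forces stayed small until the stop.
- **Other things:** the pictures showed no contact with the other holders, the turquoise look-alike or the items around. I did not measure their positions again at the end.
- **Checks that disagreed:** the camera and the gripper differed by about 1.6 mm on where the holder's block stood. The two estimates of the side gap in the bay were 1.9 and 2.5 mm, where 2 mm would be centred. The strip's lip looked about 1° off the board's yaw, which I put down to how I picked the pixels.

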